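# Walk the table griddle into its power dock

### The job

The table griddle has been left pulled out of its power dock with its drip tray open. Walk it back in between the guard's cheeks, a front corner at a time, until both of its plug pins have snapped fully home in the dock, and push the drip tray fully shut. Be gentle and never push with more than 25 N, for the dock only stands on suction feet: driving both pins in together or forcing a jammed griddle would tear it loose; leave the other things on the range as they stand.

Things in the scene. Friction and masses are not known exactly. Their poses are not given: they have to be found in the camera images.
- griddle: red electric table griddle, flat dark plate on top: 170 mm front to back, 240 wide, 50 high, about 0.9 kg, on nylon glides (slides at 3 to 4 N); too wide and smooth to grasp, so it is pushed. Origin: centre of its underside; x points to its rear (into the dock), y to its left. Its front face, the one to push, is the plane x = -85 mm from 4 to 38 mm up; the plate above it is set back 9 mm
- pin_left (a point): centre of the 12 mm ball at the end of the griddle's left brass plug pin, which sticks out 34 mm from the rear face, 92 mm left of the middle, 30 mm up
- pin_right (a point): the same of the right plug pin, 92 mm right of the middle
- corner_left (a point): the place to push on the griddle's front face at its left (+y) corner: 95 mm left of the middle, 30 mm above the range top
- corner_right (a point): the same at the right (-y) corner, 95 mm right of the middle
- drip_tray (a joint): drip tray with black front in the middle of the griddle's front: how far it stands open in m, 0 = shut, up to 0.06; it slides at about 2 N. When shut its front still stands 5 mm proud of the griddle's front face
- tray_front (a point): middle of the drip tray's front panel (88 mm wide, from 5 to 22 mm above the range top), the place to push it
- dock: power dock: a stainless splash guard (back panel, two side wings) round a low black housing, on suction feet; it does not move. x points away from its mouth, y left. Origin: on the range top midway between the cheeks, where the middle of the griddle's underside comes at the shallowest; its true home lies 0 to 16 mm deeper along x (y = 0, same heading), set by a hidden screw: feel for it
- mouth (a point): point on the range top between the front ends of the dock's parallel cheeks, 20 mm beyond the dock's origin (245 mm apart: 2.5 mm free each side of the griddle); from here towards the robot the cheeks, 58 mm high, flare outwards for 80 mm. Between them one front corner can lead the other by only about 15 mm before the griddle binds
- contact_left (a joint): spring contact behind the dock's left (+y) plug slot: travel in m, 0 = free, 0.0045 = fully pressed. A pin must be forced between two sprung rollers, with 15 to 21 N at its own corner; this starts some 12 mm before home. From 5 mm before home the rollers draw the pin in, press the contact fully and hold it
- contact_right (a joint): the same behind the right (-y) plug slot
- pepper_grinder: dark pepper grinder with steel head, 54 mm across, 136 mm high, on the range to the right of the dock; origin under its middle; leave alone
- salt_grinder: salt grinder with steel head, 54 mm across, 136 mm high, on the range to the right of the dock; origin under its middle; leave alone
- spice_jar: spice jar with green cap, 46 mm across, 106 mm high, to the right of the dock; origin under its middle; leave alone
- glass: tall clear drinking glass, 65 mm across, 134 mm high, to the left of the dock; origin under its middle; leave alone
- mug: white mug with green inside, 86 mm across, 96 mm high, to the left of the dock; origin under it; leave alone
- egg_timer: white kitchen timer, 66 mm across, 60 mm high, on the range at the left; origin under its middle; leave alone

How it is judged (in metres and radians):
At the end, for the whole second after the job is handed in: both spring contacts pressed more than 3 mm (each pin past its rollers), the drip tray shut to within 4 mm, the griddle level and at rest, and the six things beside it within 20 mm of where they stood and upright (value of joint each of contact_left, contact_right above 0.003 m and value of joint drip_tray below 0.004 m and linear speed of griddle below 0.01 m/s and angle between griddle's own z axis and vertical below 0.05 rad and distance of each of pepper_grinder, salt_grinder, spice_jar, glass, mug, egg_timer from where it was at the start of the episode below 0.02 m and angle between each of pepper_grinder, salt_grinder, spice_jar, glass, mug, egg_timer's own z axis and vertical below 0.1 rad); the robot touches nothing.
It fails at once if the robot pushes on the griddle or the dock with more than 25 N (contact force between any of the fingers, the arm and griddle above 25 N or contact force between any of the fingers, the arm and dock above 25 N).
It fails at once if the griddle is tipped by more than 0.2 rad (angle between griddle's own z axis and vertical above 0.2 rad).
It fails at once if one of the things beside the dock is shifted by more than 20 mm or knocked over (distance of any of pepper_grinder, salt_grinder, spice_jar, glass, mug, egg_timer from where it was at the start of the episode above 0.02 m or angle between any of pepper_grinder, salt_grinder, spice_jar, glass, mug, egg_timer's own z axis and vertical above 0.3 rad).
It also fails if it takes over 72 s, if anything falls off the work surface, if the arm or the gripper's body presses on something with over 40 N, if the wrist force passes 120 N, or if a joint passes its speed limit or range.

### The arm

A 7-joint arm with a two-finger parallel gripper is mounted at the origin on a cart in front of the work surface, level with it; the furniture and walls round the work are solid. World frame = base frame: x ahead of the robot, y to its left, z up, the work surface at z = 0. Lengths are in m, angles in degrees, forces in N, time in s.
With the tool pointing down it reaches from about 0.4 to 0.875 m from the base axis. Payload 4.4 kg.
Tool frame: the origin (TCP) lies midway between the tips of the shut fingers; the grasp point (between the pads) lies 19 mm behind it (ctrl.pinch_z is the distance from the TCP to the grasp point, in m); z points along the fingers, y is the direction in which the jaws open and shut (so a half turn about z gives the same grasp; the last joint's range is limited). The gripper opens to 85 mm and grips with 20 to 120 N. Pads are 22 mm wide; open, the fingers measure 114 mm over their backs; the gripper's body (76 mm by 85 mm) begins 54 mm behind the grasp point. The pads swing forward as they close: fully open they stand 13 mm farther back than shut.
Start: joints at [64.527, 36.005, 2.206, 86.941, -1.547, 57.084, -1.146], TCP at [0.24, -0.604, 0.231] pointing down, gripper open.
Joint ranges: [-175.42, 175.42], [-21.48, 121.26], [-71.46, 75.88], [10.55, 141.38], [-63.04, 243.04], [13.31, 113.54], [-168.57, 168.57]. Speed limits (degrees/s): [147.25, 147.25, 180, 180, 180, 180, 180].

### API

Orientations are given as [roll, pitch, yaw] about the fixed x, y, z axes, in that order (R = Rz(yaw) Ry(pitch) Rx(roll)).
In Python, from bench import sense, vision, ctrl gives the robot as it stands.
- The arm moves only by the tool carry_out, never from a script. Its argument "motion" is text: rows parted by semicolons, each of 7 numbers parted by spaces: the turn, a rotation vector about the tool's x, y, z in degrees, then the shift along the tool's x, y, z in m, then the finger opening in m, from 0 to 0.0854. A call has 1 to 10 rows; each row shifts and turns the pose as measured when the row begins, along the tool's axes as they then stand; what a row does not reach is not made up. A row lasts 1/8 s, in which the tool goes at most 62.5 mm and 10.7 degrees, less where a joint would pass 70% of its speed; a pose out of reach is approached as far as the arm can. A call is refused whole if a number of a shift passes 0.0625 or a number of a turn 10.7, either way. A call with a gripper value outside its range is refused whole. The fingers move at their own pace and stop on an object; the grip force is fixed at half the most. Time passes only in rows, so rows that do not move let the fingers close. It gives the time, the measured TCP pose, the force and the opening at its end, in the units of the state.
- sense(): the state, without advancing time (a new reading comes with each control period).
- vision.snapshot(name): name is "scene" or "top" or "wrist"; returns the picture (384x512x3 uint8, blue, green, red); there is no depth.
- vision.get_calibration(name): a dict with "fx", "fy", "cx", "cy" (pixels), "distortion" ([k1, k2, p1, p2, k3] as OpenCV has them; the pictures are not rectified), "rvec" (rotation vector, rad) and "tvec" (3), from world to camera coordinates, as OpenCV has them; the wrist camera has in their place "hand_eye" (4x4, takes a point from camera to tool coordinates, whose origin is the TCP and whose axes are the flange's). Camera axes: x right, y down, z forward; pixel columns grow to the right and rows downward; lengths in m; the calibration is good to about 2 mm. A picture is of the moment at which its call begins: read the wrist's pose just before it. get_calibration takes no time and is no camera call.
- ctrl.hand_in(): hands the job in, once; it reports no verdict.
The state is a dict: "time": time; "qpos": joint angles; "qd": joint speeds; "tau": joint torques, N m; "tool_pos": TCP position; "ee_rot": TCP orientation; "force": force on the tool from outside, world axes, zero at the start; "torque": the same for the moment, N m; "opening": opening from 0.0 (shut) to 1.0 (fully open).
Only numpy, scipy, OpenCV 4.12 (cv2) and the standard library are available. Lean on these libraries where they do the work, as an engineer would, in place of code of your own. Each camera call takes 0.05 s, during which the arm holds its last target. There are 200 camera calls.

## Working session

There is one attempt and no reset: what is moved stays moved. The work goes in short steps, Python scripts to look and compute and a tool call to move; the robot and the scene stay as the last step left them, time stands still between calls to the robot, and variables do not carry over. Pictures are saved under pics/ and viewed, about 8 in all and at most 12, crops included, and the job is handed in when it is done.

Besides the shell and the picture viewer there is one more tool, called after "Request:" by a JSON object that holds its "api" and its "payload". carry_out: Moves the arm, as the interface text tells. Its arguments: {"type":"object","properties":{"motion":{"type":"string"}},"required":["motion"]}

```bash
mkdir -p pics; ls; python3 - <<'E'
from bench import sense, vision, ctrl
import cv2
s=sense(); print({k:s[k] for k in("time","tool_pos","ee_rot","force","opening")})
for n in("scene","top"):
    cv2.imwrite(f"pics/{n}0.png",vision.snapshot(n)); print(vision.get_calibration(n))
print(vision.get_calibration("wrist"))
E
```

```text
pics
{'time': 0.0, 'tool_pos': array([ 0.24018925, -0.60332351,  0.2304204 ]), 'ee_rot': array([-1.79893430e+02,  1.04595549e-03,  2.17069801e+01]), 'force': array([ 0.44145991,  0.24325266, -0.32122107]), 'opening': 0.999972491533138}
{'fx': 369.8812386964375, 'fy': 369.8812386964375, 'cx': 251.99798706359775, 'cy': 190.5477830921056, 'distortion': array([-0.06221169,  0.        ,  0.        ,  0.        ,  0.        ]), 'rvec': array([ 1.17946652, -2.43926204,  0.89158644]), 'tvec': array([0.38163377, 0.39804608, 0.959416  ])}
{'fx': 348.4762931399508, 'fy': 348.4762931399508, 'cx': 257.80075552943254, 'cy': 187.4652860333351, 'distortion': array([0.03422879, 0.        , 0.        , 0.        , 0.        ]), 'rvec': array([ 2.1635854 , -2.16829826,  0.15282128]), 'tvec': array([-0.00657314,  0.59028418,  1.12680021])}
{'fx': 269.79828905269625, 'fy': 269.79828905269625, 'cx': 252.66643337953516, 'cy': 192.6940020844761, 'distortion': array([-0.02744539,  0.        ,  0.        ,  0.        ,  0.        ]), 'hand_eye': array([[-8.15717320e-04, -9.46085659e-01, -3.23915514e-01,
         8.32308795e-02],
       [ 9.99999322e-01, -5.02643901e-04, -1.05018922e-03,
         8.28033889e-04],
       [ 8.30754803e-04, -3.23916151e-01,  9.46085428e-01,
        -1.42866771e-01],
       [ 0.00000000e+00,  0.00000000e+00,  0.00000000e+00,
         1.00000000e+00]])}
```

View pics/scene0.png

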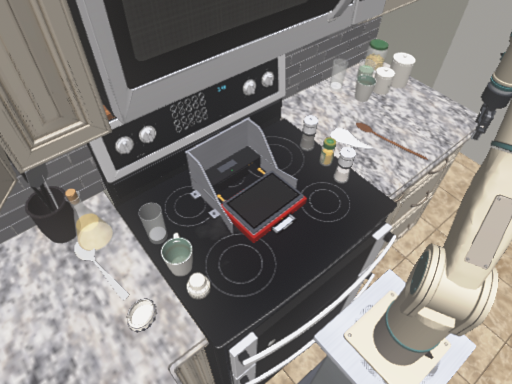

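View pics/top0.png

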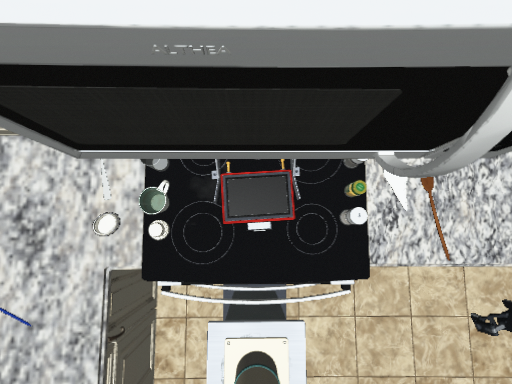

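The scene view shows the red griddle at about (262,205), half inside the grey guard, with its tray at (284,224). In the top view the griddle spans about (222..295, 170..222), the tray front is at (259,226), and the brass pins are at (228,167) and (282,163). Next I'll measure it.

```bash
cat > h.py <<'E'
import numpy as np, cv2
from scipy.spatial.transform import Rotation as R
from bench import sense, vision, ctrl
def cam(n, s=None):
    c=vision.get_calibration(n); K=np.array([[c["fx"],0,c["cx"]],[0,c["fy"],c["cy"]],[0,0,1]]); D=np.array(c["distortion"])
    if n=="wrist":
        s=s or sense(); T=np.eye(4); T[:3,:3]=R.from_euler("xyz",s["ee_rot"],degrees=True).as_matrix(); T[:3,3]=s["tool_pos"]
        M=T@c["hand_eye"]; Rw=M[:3,:3]; o=M[:3,3]
    else:
        Rw=cv2.Rodrigues(np.array(c["rvec"]))[0].T; o=-Rw@np.array(c["tvec"])
    return K,D,Rw,o
def ray(C,px,z):
    K,D,Rw,o=C; u=cv2.undistortPoints(np.array(px,float).reshape(-1,1,2),K,D).reshape(-1,2)
    d=np.c_[u,np.ones(len(u))]@Rw.T; return o+d*((z-o[2])/d[:,2])[:,None]
def proj(C,P):
    K,D,Rw,o=C; return cv2.projectPoints(np.array(P,float).reshape(-1,1,3),cv2.Rodrigues(Rw.T)[0],-Rw.T@o,K,D)[0].reshape(-1,2)
def red(im):
    h=cv2.cvtColor(im,cv2.COLOR_BGR2HSV); return (((h[...,0]<8)|(h[...,0]>172))&(h[...,1]>150)&(h[...,2]>60)).astype(np.uint8)*255
E
python3 - <<'E'
from h import *
im=cv2.imread("pics/top0.png"); C=cam("top"); m=red(im)
m[:150]=0;m[240:]=0;m[:,:200]=0;m[:,320:]=0
c=max(cv2.findContours(m,0,2)[0],key=cv2.contourArea)
r=cv2.minAreaRect(c); b=cv2.boxPoints(r); print(b)
for z in(.038,.05): 
  q=ray(C,b,z);print(z,q.round(4)); print(np.linalg.norm(np.diff(q,axis=0),axis=1))
print("cam",C[3], cam("scene")[3])
a=cv2.resize(im[150:240,140:380],None,fx=3.3,fy=3.3,interpolation=cv2.INTER_CUBIC)
s=cv2.resize(cv2.imread("pics/scene0.png")[110:260,170:370],None,fx=3,fy=3,interpolation=cv2.INTER_CUBIC)
w=max(a.shape[1],s.shape[1]); 
print(a.shape,s.shape)
cv2.imwrite("pics/c1.png",s);cv2.imwrite("pics/c2.png",a)
E
```

```text
[[219.19844 173.17511]
 [292.03888 168.62259]
 [295.20233 219.2374 ]
 [222.36188 223.78992]]
0.038 [[ 0.6384  0.1211  0.038 ]
 [ 0.6538 -0.1231  0.038 ]
 [ 0.4843 -0.131   0.038 ]
 [ 0.47    0.1089  0.038 ]]
[0.24468086 0.16966953 0.24030814]
0.05 [[ 0.6364  0.1199  0.05  ]
 [ 0.6516 -0.1217  0.05  ]
 [ 0.4839 -0.1295  0.05  ]
 [ 0.4698  0.1079  0.05  ]]
[0.24213384 0.16790335 0.23780663]
cam [0.44723646 0.01276449 1.19078712] [0.0013109  0.49885006 0.98778083]
(297, 792, 3) (450, 600, 3)
```

View pics/c2.png

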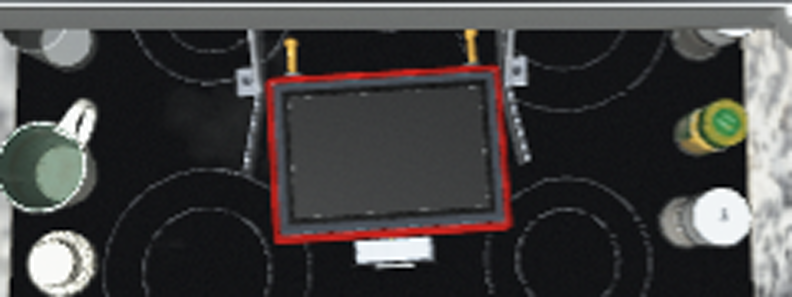

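View pics/c1.png

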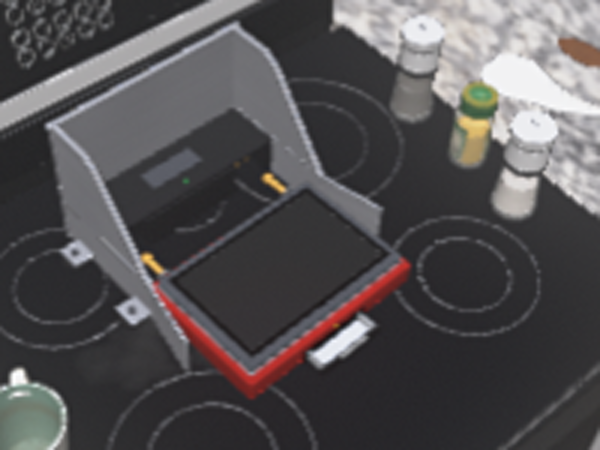

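Top crop: the left flare's tip is at about (247,170) and its bend at (260,88). The right flare's tip is at (526,160) and its bend at (510,82). The griddle is inside the flare, turned a few degrees to the left. The scene crop agrees, and the tray stands open.

```bash
python3 - <<'E'
from h import *
C=cam("top")
p=np.array([[247,172],[260,88],[257,30],[526,160],[510,82],[513,30]])/3.3+[140,150]
print(ray(C,p,.058).round(4))
t=np.array([[357,240],[432,238],[357,264],[432,262]])/3.3+[140,150]
print(ray(C,t,.022).round(4))
pins=np.array([[292,42],[472,33]])/3.3+[140,150]
print("pins",ray(C,pins,.036).round(4))
# scene: cheek tips & tray
S=cam("scene"); q=np.array([[183,335],[382,208],[312,360],[372,322]])/3+[170,110]
print(ray(S,q[:2],.058).round(4)); print(ray(S,q[2:],.022).round(4))
print(ray(S,np.array([[253,375],[408,262]])/3+[170,110],.038).round(4))
E
```

```text
[[ 0.5398  0.1323  0.058 ]
 [ 0.6234  0.1204  0.058 ]
 [ 0.6821  0.124   0.058 ]
 [ 0.5512 -0.1433  0.058 ]
 [ 0.6294 -0.1287  0.058 ]
 [ 0.6822 -0.1326  0.058 ]]
[[ 0.4736  0.0244  0.022 ]
 [ 0.4754 -0.0515  0.022 ]
 [ 0.4495  0.0243  0.022 ]
 [ 0.4513 -0.0513  0.022 ]]
pins [[ 0.6743  0.0905  0.036 ]
 [ 0.6837 -0.0933  0.036 ]]
[[ 0.5464  0.1353  0.058 ]
 [ 0.5479 -0.1437  0.058 ]]
[[ 0.4587  0.0344  0.022 ]
 [ 0.4558 -0.048   0.022 ]]
[[ 0.4744  0.1011  0.038 ]
 [ 0.4835 -0.1255  0.038 ]]
```

The griddle is at about (0.562,-0.006) with yaw about 3.4°, so its left corner trails. The dock axis is at y≈-0.004 with yaw about 1°, and the mouth is at x≈0.625. I'll turn the tool to yaw 0, shut the fingers and head over.

Request:
{"api": "carry_out", "payload": {"motion": "0 0 10.7 0 0 0 0; 0 0 10.7 0 0 0 0; 0 0 2 0.02 -0.05 0 0; 0 0 0 0.02 -0.06 0 0; 0 0 0 0.02 -0.06 0 0; 0 0 0 0.02 -0.06 0 0; 0 0 0 0.02 -0.06 0 0; 0 0 0 0.02 -0.06 0 0; 0 0 0 0.02 -0.06 0 0; 0 0 0 0.02 -0.06 0 0"}}

```text
time: 1.35
tool_pos: [0.4141, -0.144, 0.2274]
ee_rot: [-179.8, 0.2, -2.8]
force: [1.4, 0.3, -1.2]
opening: -0.003
```

Request:
{"api": "carry_out", "payload": {"motion": "0 0 -2.8 0.01 -0.05 -0.01 0; 0 0 0 0.02 -0.05 -0.02 0; 0 0 0 0.02 -0.045 -0.02 0; 0 0 0 0 0 0 0"}}

```text
time: 1.85
tool_pos: [0.4679, 0.0113, 0.2784]
ee_rot: [-179.7, 0.2, 0.7]
force: [-0.0, -0.4, -0.3]
opening: 0.0
```

```bash
python3 - <<'E'
from h import *
s=sense(); im=vision.snapshot("wrist"); cv2.imwrite("pics/w1.png",im); C=cam("wrist",s)
print(s["tool_pos"],s["ee_rot"],C[3])
m=red(im); cs=sorted(cv2.findContours(m,0,2)[0],key=cv2.contourArea)[-3:]
for c in cs: print(cv2.contourArea(c),cv2.boundingRect(c)); 
b=cv2.boxPoints(cv2.minAreaRect(np.vstack(cs[-1:]))); print(b, ray(C,b,.038).round(4))
E
```

```text
[0.46794    0.01126563 0.27842065] [-179.71327091    0.20846675    0.70070557] [0.55199244 0.01084695 0.42098082]
23201.5 (171, 19, 188, 141)
[[170.58969   26.973175]
 [357.8392    18.461868]
 [363.89896  151.77733 ]
 [176.64944  160.28864 ]] [[ 0.6378  0.1168  0.038 ]
 [ 0.6499 -0.1166  0.038 ]
 [ 0.4833 -0.1472  0.038 ]
 [ 0.4674  0.122   0.038 ]]
```

View pics/w1.png

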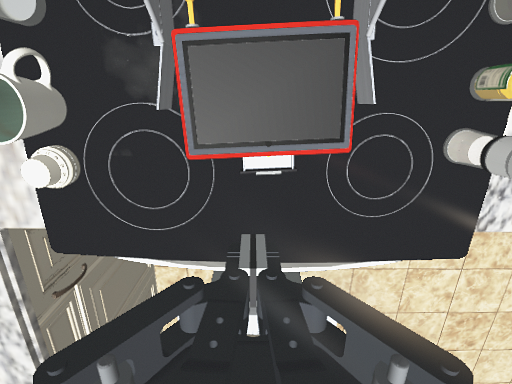

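The wrist view shows the griddle's front corners at (188,158) and (354,150) and its rear corners at (172,31) and (357,20). The flare tips are at (165,108) and (368,103), and the tray is at (268,163).

```bash
python3 - <<'E'
from h import *
s=dict(tool_pos=[0.46794,0.01126563,0.27842065],ee_rot=[-179.71327091,0.20846675,0.70070557]); C=cam("wrist",s)
print(ray(C,[[188,158],[354,150],[357,20],[172,31]],.038).round(4))
print("tips",ray(C,[[158,109],[376,103]],.0).round(4), ray(C,[[165,105],[366,100]],.058).round(4))
print("pins",ray(C,[[192,24],[338,17]],.03).round(4))
E
```

```text
[[ 0.471   0.1053  0.038 ]
 [ 0.4856 -0.1326  0.038 ]
 [ 0.6482 -0.1158  0.038 ]
 [ 0.6333  0.1153  0.038 ]]
tips [[ 0.5372  0.1551  0.    ]
 [ 0.5498 -0.1707  0.    ]] [[ 0.5442  0.1257  0.058 ]
 [ 0.5535 -0.1322  0.058 ]]
pins [[ 0.643   0.0913  0.03  ]
 [ 0.653  -0.0939  0.03  ]]
```

Request:
{"api": "carry_out", "payload": {"motion": "0 0 0 -0.02 -0.03 0.05 0; 0 0 0 -0.03 -0.03 0.06 0; 0 0 0 -0.01 -0.025 0.06 0; 0 0 0 0 0 0.04 0; 0 0 0 0 0 0 0"}}

```text
time: 2.52
tool_pos: [0.4065, 0.0834, 0.073]
ee_rot: [179.9, 0.3, -0.1]
force: [-0.4, 0.1, 0.7]
opening: 0.001
```

Request:
{"api": "carry_out", "payload": {"motion": "0 0 0 0 -0.004 0.035 0; 0 0 0 0.01 0 0.016 0; 0 0 0 0.02 0 0 0; 0 0 0 0.012 0 0 0; 0 0 0 0.003 0 0 0; 0 0 0 0.003 0 0 0; 0 0 0 0.003 0 0 0"}}

```text
time: 3.4
tool_pos: [0.4674, 0.0791, 0.0391]
ee_rot: [179.2, 0.7, -0.7]
force: [-4.3, 0.8, 0.2]
opening: -0.001
```

Request:
{"api": "carry_out", "payload": {"motion": "0 0 0 -0.012 -0.004 0 0; 0 0 0 0 -0.004 0.01 0; 0 0 0 0 -0.004 0.008 0; 0 0 0 0 0 0 0"}}

```text
time: 3.9
tool_pos: [0.4538, 0.0926, 0.0197]
ee_rot: [179.2, 0.7, -0.6]
force: [0.3, -0.1, -0.2]
opening: -0.002
```

Request:
{"api": "carry_out", "payload": {"motion": "0.6 0 -0.5 0.006 0 0 0; 0 0 0 0.004 0 0 0; 0 0 0 0.004 0 0 0; 0 0 0 0.004 0 0 0; 0 0 0 0.004 0 0 0; 0 0 0 0.004 0 0 0"}}

```text
time: 4.65
tool_pos: [0.4675, 0.0913, 0.0177]
ee_rot: [179.6, 2.1, 0.1]
force: [-6.5, 2.1, 1.6]
opening: 0.002
```

Request:
{"api": "carry_out", "payload": {"motion": "0 1 0 0.006 0 -0.002 0; 0 0.5 0 0.006 0 0 0; 0 0 0 0.006 0 0 0; 0 0 0 0.006 0 0 0"}}

```text
time: 5.15
tool_pos: [0.4844, 0.0911, 0.0182]
ee_rot: [179.5, 1.4, 0.1]
force: [-6.3, 2.0, -0.0]
opening: 0.0
```

Request:
{"api": "carry_out", "payload": {"motion": "0 0 0 -0.02 0 -0.02 0; 0 1 0 -0.02 0.03 -0.03 0; 0 0 0 0 0.06 0 0; 0 0 0 0 0.06 0 0; 0 0 0 0 0.05 0.02 0; 0 0 0 0 0.01 0.03 0; 0 0 0 0 0 0.01 0; 0 0 0 0 0 0 0"}}

```text
time: 6.15
tool_pos: [0.4617, -0.1307, 0.014]
ee_rot: [179.4, -1.4, -0.3]
force: [-0.5, -0.4, 0.0]
opening: 0.002
```

```bash
cat > g.py <<'E'
from h import *
im=vision.snapshot("top"); C=cam("top"); m=red(im); m[:150]=0;m[240:]=0;m[:,:200]=0;m[:,320:]=0
c=max(cv2.findContours(m,0,2)[0],key=cv2.contourArea)
b=cv2.boxPoints(cv2.minAreaRect(c)); b=b[np.argsort(b[:,1])]; f=b[2:]; f=f[np.argsort(f[:,0])]; r=b[:2]; r=r[np.argsort(r[:,0])]
q=ray(C,np.r_[f,r],.038)[:,:2]; print("FL FR RL RR",q.round(4).tolist()); print("yaw",np.degrees(np.arctan2(q[1,0]-q[0,0],q[0,1]-q[1,1])).round(2))
s=sense(); print(s["time"],s["tool_pos"].round(4),s["ee_rot"].round(1),s["force"].round(1))
E
python3 g.py
```

```text
FL FR RL RR [[0.499, 0.1207], [0.4945, -0.1172], [0.668, 0.1197], [0.664, -0.1225]]
yaw -1.08
6.2 [ 0.4619 -0.1307  0.0144] [179.4  -1.4  -0.3] [-0.4 -0.2 -0.3]
```

Request:
{"api": "carry_out", "payload": {"motion": "0 -1 0 0 -0.018 -0.004 0; 0 0 0 0 -0.018 -0.004 0; 0 0 0 0.014 0 0 0; 0 0 0 0.006 0 0 0; 0 0 0 0.006 0 0 0; 0 0 0 0.006 0 0 0; 0 0 0 0.006 0 0 0; 0 0 0 0.006 0 0 0"}}

```text
time: 7.2
tool_pos: [0.4975, -0.0896, 0.0251]
ee_rot: [179.1, 0.8, -0.1]
force: [-5.4, -1.6, 2.9]
opening: 0.0
```

```bash
python3 g.py
```

```text
FL FR RL RR [[0.5031, 0.1168], [0.511, -0.1212], [0.6721, 0.1246], [0.681, -0.1177]]
yaw 1.91
7.25 [ 0.4985 -0.0897  0.0251] [ 1.791e+02  7.000e-01 -1.000e-01] [-3.6 -3.  -0.1]
```

Request:
{"api": "carry_out", "payload": {"motion": "0 0 0 -0.02 0 -0.01 0; 0 0 0 -0.01 -0.03 -0.02 0; 0 0 0 0 -0.06 0 0; 0 0 0 0 -0.05 0 0; 0 0 0 0 -0.03 0.02 0; 0 0 0 0 -0.01 0.015 0; 0 0 0 0 0 0 0"}}

```text
time: 8.12
tool_pos: [0.4791, 0.1023, 0.0209]
ee_rot: [179.8, -0.5, -0.1]
force: [-0.0, -0.6, 0.6]
opening: 0.0
```

Request:
{"api": "carry_out", "payload": {"motion": "0 0 0 0.006 0.009 0 0; 0 0 0 0.005 0 0 0; 0 0 0 0.005 0 0 0; 0 0 0 0.006 0 0 0; 0 0 0 0.006 0 0 0; 0 0 0 0.006 0 0 0"}}

```text
time: 8.88
tool_pos: [0.5035, 0.0892, 0.0212]
ee_rot: [179.5, 0.7, -0.2]
force: [-15.9, 1.6, 5.8]
opening: -0.001
```

```bash
python3 g.py
```

```text
FL FR RL RR [[0.5186, 0.1172], [0.5181, -0.1209], [0.6832, 0.1188], [0.6832, -0.1234]]
yaw -0.13
8.925 [0.5035 0.0891 0.021 ] [179.5   0.7  -0.2] [-13.5   2.3   4. ]
```

The left corner met 16 N with little lead, which fits the roller onset. I'll press on with small increments.

Request:
{"api": "carry_out", "payload": {"motion": "0 0 0 0.006 0 0 0; 0 0 0 0.006 0 0 0"}}

```text
time: 9.18
tool_pos: [0.5031, 0.0878, 0.0194]
ee_rot: [179.2, 2.0, -0.1]
force: [-13.7, 2.2, 4.7]
opening: -0.003
```

Request:
{"api": "carry_out", "payload": {"motion": "0 0.5 0 0.007 0 -0.001 0; 0 0.5 0 0.007 0 -0.001 0"}}

```text
time: 9.43
tool_pos: [0.503, 0.0873, 0.0192]
ee_rot: [178.9, 2.5, 0.0]
force: [-15.8, 3.0, 5.4]
opening: -0.002
```

Request:
{"api": "carry_out", "payload": {"motion": "0 0.5 0 0.008 0 -0.002 0; 0 0.5 0 0.008 0 -0.002 0"}}

```text
time: 9.68
tool_pos: [0.5031, 0.0869, 0.0194]
ee_rot: [178.6, 3.2, 0.2]
force: [-15.8, 3.8, -1.8]
opening: -0.002
```

```bash
python3 - <<'E'
from h import *
s=cv2.resize(vision.snapshot("scene")[110:260,170:330],None,fx=4,fy=4,interpolation=cv2.INTER_CUBIC);cv2.imwrite("pics/c3.png",s)
E
```

```text
(no output)
```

View pics/c3.png

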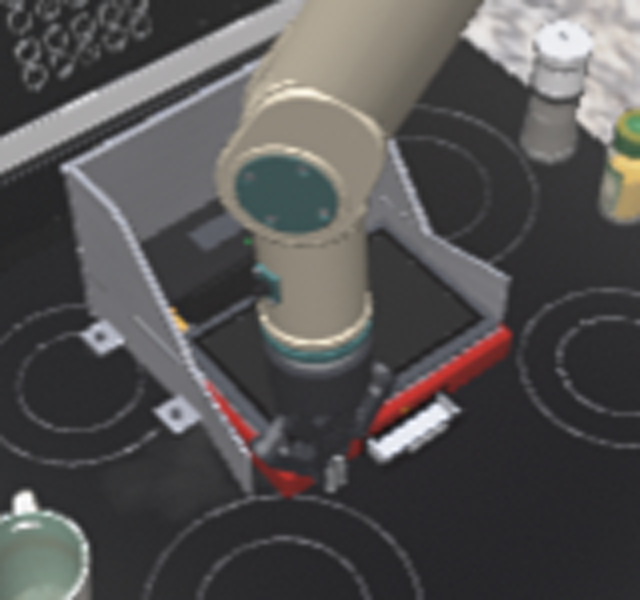

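The griddle sits straight between the cheeks, its left front corner at about (285,490) and its right at (505,335), with the left pin just visible at (178,318). So this is roller resistance rather than a jam. The hand has tilted by about 3°, so I'll re-square it and push harder in small increments.

Request:
{"api": "carry_out", "payload": {"motion": "0.7 2.5 0 -0.008 -0.003 -0.004 0; 0.7 2.5 -0.2 0 -0.002 -0.002 0; 0 0 0 0 0 0 0; 0 0 0 0.005 0 0 0; 0 0 0 0.007 0 0 0; 0 0 0 0.008 0 0 0"}}

```text
time: 10.48
tool_pos: [0.5042, 0.0901, 0.0242]
ee_rot: [179.6, -0.4, 0.4]
force: [-17.4, 0.7, 6.3]
opening: 0.0
```

Request:
{"api": "carry_out", "payload": {"motion": "0 0 0 0.009 0 0 0; 0 0.5 0 0.009 0 0 0"}}

```text
time: 10.72
tool_pos: [0.5039, 0.0879, 0.0211]
ee_rot: [179.0, 1.2, 0.5]
force: [-17.9, 1.7, 6.6]
opening: 0.001
```

Request:
{"api": "carry_out", "payload": {"motion": "0.3 0.7 0 0.01 -0.002 -0.002 0; 0.3 0.7 0 0.01 -0.002 -0.002 0"}}

```text
time: 10.98
tool_pos: [0.5037, 0.0878, 0.0211]
ee_rot: [178.9, 2.1, 0.5]
force: [-18.9, 1.2, 8.6]
opening: -0.0
```

The left corner holds at about 19 N. I'll feel the right corner's stop next, for comparison.

Request:
{"api": "carry_out", "payload": {"motion": "0 0 0 -0.02 0 -0.01 0; 0.5 1.5 -0.4 -0.01 0.03 -0.02 0; 0 0 0 0 0.06 0 0; 0 0 0 0 0.05 0 0; 0 0 0 0 0.025 0.018 0; 0 0 0 0.006 0.005 0.01 0; 0 0 0 0 0 0 0"}}

```text
time: 11.85
tool_pos: [0.4928, -0.0866, 0.026]
ee_rot: [179.6, 0.0, 0.9]
force: [0.4, -0.0, -0.5]
opening: -0.001
```

```bash
python3 g.py
```

```text
FL FR RL RR [[0.5186, 0.1172], [0.5181, -0.1176], [0.6866, 0.1189], [0.6867, -0.1201]]
yaw -0.13
11.9 [ 0.4925 -0.0862  0.0262] [179.6   0.    0.9] [-0.5 -0.4  0.5]
```

Request:
{"api": "carry_out", "payload": {"motion": "0 0 0.4 0.006 0.006 0.002 0; 0 0 0.4 0.005 0.003 0 0; 0 0 0 0.005 0 0 0; 0 0 0 0.005 0 0 0; 0 0 0 0.006 0 0 0; 0 0 0 0.006 0 0 0"}}

```text
time: 12.65
tool_pos: [0.5125, -0.094, 0.0232]
ee_rot: [179.3, 1.7, 0.3]
force: [-11.3, 0.1, 4.9]
opening: -0.001
```

```bash
python3 g.py
```

```text
FL FR RL RR [[0.5186, 0.1205], [0.5182, -0.0414], [0.6866, 0.1222], [0.6867, -0.0425]]
yaw -0.13
12.7 [ 0.5125 -0.0941  0.0231] [179.3   1.8   0.3] [-10.9  -0.1   5.1]
```

Request:
{"api": "carry_out", "payload": {"motion": "0 0.7 0 0.006 0 -0.001 0; 0 0.7 0 0.006 0 -0.001 0; 0 0.7 0 0.007 0 -0.001 0; 0 0.7 0 0.007 0 -0.001 0"}}

```text
time: 13.2
tool_pos: [0.5127, -0.0944, 0.023]
ee_rot: [179.0, 1.9, 0.4]
force: [-12.2, 1.4, 4.8]
opening: 0.001
```

Right stop is at 0.5127 and left at 0.5037, so the dock yaw is about 2–2.5° and both pins are at their rollers. I'll press the right harder.

Request:
{"api": "carry_out", "payload": {"motion": "0.4 1 0 0.008 0 -0.002 0; 0.4 1 0 0.009 0 -0.002 0; 0.4 1 0 0.009 0 -0.002 0"}}

```text
time: 13.58
tool_pos: [0.5144, -0.0957, 0.0233]
ee_rot: [179.8, 1.6, 0.4]
force: [-14.2, 1.4, 0.3]
opening: -0.003
```

Request:
{"api": "carry_out", "payload": {"motion": "0 1 0 0.009 0 -0.002 0; 0 1 0 0.009 0 -0.002 0; 0 1 0 0.009 0 -0.002 0"}}

```text
time: 13.95
tool_pos: [0.5144, -0.0958, 0.0233]
ee_rot: [179.6, 1.6, 0.4]
force: [-13.3, 0.8, 1.2]
opening: -0.001
```

Request:
{"api": "carry_out", "payload": {"motion": "0 1 0 0.011 0 -0.002 0; 0 1 0 0.011 0 -0.002 0"}}

```text
time: 14.2
tool_pos: [0.5143, -0.0959, 0.0233]
ee_rot: [179.4, 2.1, 0.4]
force: [-18.6, 0.5, 6.7]
opening: -0.0
```

Request:
{"api": "carry_out", "payload": {"motion": "0 1 0 0.012 0 -0.004 0; 0 1 0 0.012 0 -0.004 0"}}

```text
time: 14.45
tool_pos: [0.5189, -0.0987, 0.0261]
ee_rot: [179.0, 2.3, 0.3]
force: [-12.3, -1.8, -4.3]
opening: 0.002
```

It broke into the rollers, moving 4.6 mm. I'll keep pushing, with a smaller step.

Request:
{"api": "carry_out", "payload": {"motion": "0.5 1 0 0.007 -0.002 0.002 0; 0.5 1 0 0.008 -0.001 0 0; 0 1 0 0.009 0 -0.001 0"}}

```text
time: 14.82
tool_pos: [0.5204, -0.0977, 0.0208]
ee_rot: [179.7, 1.8, 0.3]
force: [-15.4, 0.9, 6.4]
opening: 0.004
```

Request:
{"api": "carry_out", "payload": {"motion": "0 0.7 0 0.01 0 -0.004 0; 0 0.7 0 0.011 0 -0.004 0; 0 0.7 0 0.011 0 -0.003 0"}}

```text
time: 15.2
tool_pos: [0.5241, -0.0983, 0.0242]
ee_rot: [179.4, 2.9, 0.3]
force: [-13.9, 0.8, -3.6]
opening: -0.0
```

```bash
python3 g.py
```

```text
FL FR RL RR [[0.5206, 0.1089], [0.5326, -0.0386], [0.6861, 0.1241], [0.699, -0.0258]]
yaw 4.65
15.25 [ 0.5247 -0.0983  0.0242] [179.4   2.9   0.3] [-11.8   0.8  -3.3]
```

The right has advanced 12 mm from onset and now leads. I'll walk the left.

Request:
{"api": "carry_out", "payload": {"motion": "0 0 0 -0.02 0 -0.01 0; 0.5 2 0 -0.01 -0.03 -0.02 0; 0 0 0 0 -0.06 0 0; 0 0 0 0 -0.05 0 0; 0 0 0 0 -0.03 0.02 0; 0 0 0 0 -0.005 0.01 0; 0 0 0 0 0 0 0"}}

```text
time: 16.12
tool_pos: [0.4988, 0.0845, 0.0265]
ee_rot: [-179.8, 0.4, 0.3]
force: [-0.3, -0.3, 0.1]
opening: -0.004
```

```bash
python3 g.py
```

```text
FL FR RL RR [[0.5348, 0.0316], [0.4604, -0.046], [0.6884, -0.115], [0.6115, -0.193]]
yaw -43.78
16.175 [0.499  0.0842 0.0269] [-179.8    0.4    0.2] [ 0.4 -0.1  0.1]
```

Request:
{"api": "carry_out", "payload": {"motion": "0 0 0 0.006 -0.005 0.003 0; 0 0 0 0.006 -0.002 0 0; 0 0.5 0 0.006 0 0 0; 0 0.5 0 0.007 0 -0.001 0; 0 0.5 0 0.007 0 -0.001 0"}}

```text
time: 16.8
tool_pos: [0.5172, 0.0877, 0.0238]
ee_rot: [179.8, 0.4, 0.1]
force: [-11.2, 3.5, 1.2]
opening: 0.001
```

Request:
{"api": "carry_out", "payload": {"motion": "0 0.5 0 0.008 0 -0.002 0; 0 0.5 0 0.009 0 -0.002 0; 0 0.5 0 0.009 0 -0.002 0"}}

```text
time: 17.18
tool_pos: [0.518, 0.0874, 0.0245]
ee_rot: [179.4, 1.6, 0.3]
force: [-16.1, 5.3, 0.7]
opening: 0.0
```

Request:
{"api": "carry_out", "payload": {"motion": "0.3 0.7 0 0.011 0 -0.003 0; 0.3 0.7 0 0.011 0 -0.003 0"}}

```text
time: 17.42
tool_pos: [0.5182, 0.0872, 0.025]
ee_rot: [179.7, 2.5, 0.5]
force: [-18.2, 4.0, -3.9]
opening: -0.001
```

Request:
{"api": "carry_out", "payload": {"motion": "0.2 0.8 0 0.012 0.001 -0.002 0; 0 0.8 0 0.012 0.001 -0.001 0"}}

```text
time: 17.68
tool_pos: [0.518, 0.0849, 0.0233]
ee_rot: [179.4, 3.5, 0.7]
force: [-22.2, 3.1, 9.7]
opening: 0.004
```

That is too near the limit, so I'm backing off to look.

Request:
{"api": "carry_out", "payload": {"motion": "0 0 0 -0.02 0 -0.01 0; 0.5 2.5 -0.5 -0.03 0.03 -0.04 0; 0 1 0 -0.02 0.04 -0.06 0; 0 0 0 0 0.02 -0.06 0; 0 0 0 0 0 -0.06 0; 0 0 0 0 0 0 0"}}

```text
time: 18.42
tool_pos: [0.456, -0.0055, 0.2533]
ee_rot: [179.9, -0.2, 0.9]
force: [-0.0, -0.4, -0.7]
opening: 0.006
```

```bash
python3 g.py; python3 - <<'E'
from h import *
s=sense(); w=vision.snapshot("wrist"); sc=vision.snapshot("scene"); t=vision.snapshot("top"); cv2.imwrite("pics/w2.png",w); cv2.imwrite("pics/s2.png",sc); cv2.imwrite("pics/t2.png",t)
print(s["tool_pos"].tolist(),s["ee_rot"].tolist())
a=cv2.resize(w[0:170,130:400],None,fx=2.9,fy=2.9,interpolation=cv2.INTER_CUBIC); cv2.imwrite("pics/c4.png",a)
a=cv2.resize(sc[110:260,170:330],None,fx=4,fy=4,interpolation=cv2.INTER_CUBIC); cv2.imwrite("pics/c5.png",a)
E
```

```text
FL FR RL RR [[0.485, 0.0778], [0.541, 0.0046], [0.6303, 0.1901], [0.6882, 0.1168]]
yaw 37.46
18.475 [ 0.4544 -0.0061  0.2512] [1.798e+02 1.000e-01 9.000e-01] [ 0.1 -0.6  0.3]
[0.45439901583979747, -0.00611852814610415, 0.2512420269723319] [179.82945701302904, 0.06713279743260468, 0.9336159867040765]
```

View pics/c4.png

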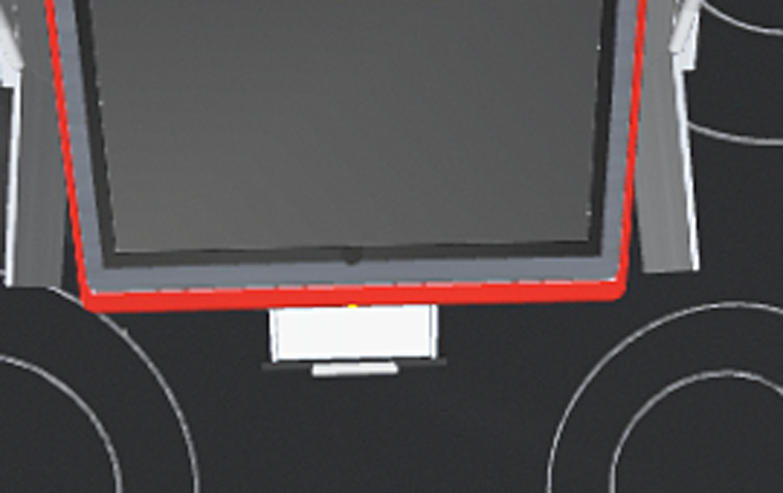

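View pics/c5.png

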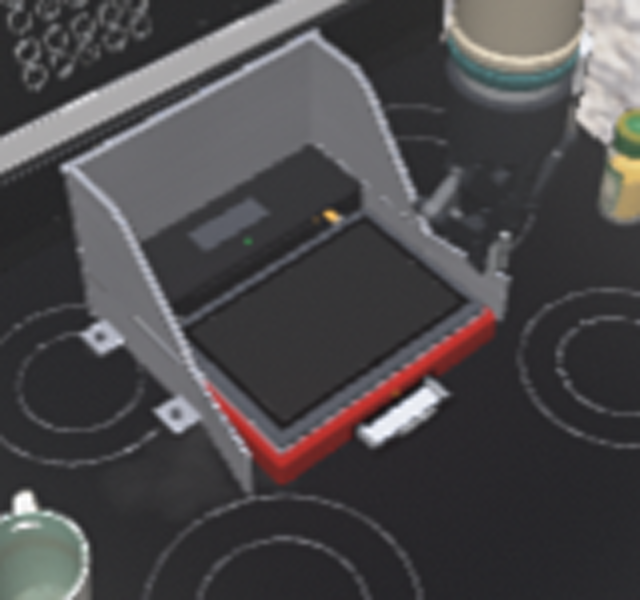

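The wrist crop shows the front bottom corners at (90,312) and (620,298), parallel to the flare feet at (62,287) and (642,271). The scene crop shows the griddle squared up, with the right pin partly visible at (330,215). I'll measure how far the front stands out from the flare tips.

```bash
python3 - <<'E'
from h import *
s=dict(tool_pos=[0.454399,-0.0061185,0.251242],ee_rot=[179.829,0.0671,0.9336]); C=cam("wrist",s)
f=lambda p,z: ray(C,np.array(p)/2.9+[130,0],z)[:,:2]
A=f([[90,312],[620,298]],.004); B=f([[62,287],[642,271]],0.0); T=f([[10,85],[690,68]],.058); G=f([[90,293],[620,278]],.038);Bo=f([[8,286],[697,269]],0.)
U=f([[8,286],[697,269]],.058)
print("front z4",A.round(4),"front z38",G.round(4),"tips inner z0",B.round(4),"outer z0",Bo.round(4),"T58",T.round(4),"tips@58",U.round(4))
yaw=lambda q:np.degrees(np.arctan2(q[1,0]-q[0,0],q[0,1]-q[1,1])); print([yaw(q).round(2) for q in(A,G,B,U)])
# pin colour in scene
im=cv2.imread("pics/s2.png"); h=cv2.cvtColor(im,cv2.COLOR_BGR2HSV); m=((h[...,0]>10)&(h[...,0]<32)&(h[...,1]>130)&(h[...,2]>120)); ys,xs=np.nonzero(m[140:215,190:290]); print(list(zip(xs+190,ys+140)))
S=cam("scene"); c,sn=np.cos(np.radians(2.2)),np.sin(np.radians(2.2)); 
ctr=np.array([.532+.085,-.003]); 
for n,y in(("L",.092),("R",-.092)):
  P=[[*(ctr+[c*x-sn*y,sn*x+c*y]),.03] for x in(.085,.095,.105,.119,.125)]; print(n,np.round(P,4)[0],proj(S,P).round(1).tolist())
E
```

```text
front z4 [[ 0.5268  0.1207]
 [ 0.5371 -0.1319]] front z38 [[ 0.5357  0.109 ]
 [ 0.5454 -0.1199]] tips inner z0 [[ 0.538   0.1344]
 [ 0.5495 -0.1423]] outer z0 [[ 0.5383  0.1604]
 [ 0.5511 -0.1686]] T58 [[ 0.6112  0.1267]
 [ 0.6211 -0.1314]] tips@58 [[ 0.5383  0.136 ]
 [ 0.5492 -0.1446]]
[np.float64(2.33), np.float64(2.43), np.float64(2.38), np.float64(2.22)]
[(np.int64(251), np.int64(163)), (np.int64(252), np.int64(163)), (np.int64(253), np.int64(163)), (np.int64(252), np.int64(164)), (np.int64(253), np.int64(164))]
L [0.6984 0.0922 0.03  ] [[214.7, 190.9], [212.9, 189.1], [211.2, 187.4], [208.7, 185.0], [207.7, 184.0]]
R [ 0.7055 -0.0917  0.03  ] [[255.8, 165.3], [254.0, 163.8], [252.2, 162.3], [249.6, 160.2], [248.6, 159.3]]
```

The front stands 11.7 mm out from the flare tips and parallel to the dock. At home it should stand 25 mm out less the hidden depth (9–25 mm), and at roller onset 21–37 mm, so both pins look past the rollers. To check, I'll press the right corner moderately.

Request:
{"api": "carry_out", "payload": {"motion": "0 0 -0.9 0 0.045 0.06 0; 0 0 0 0.015 0.045 0.06 0; 0 0 0 0.015 0.01 0.06 0; 0 0 0 0.01 0 0.04 0; 0 0 0 0.005 0 0.008 0; 0 0 0 0 0 0 0"}}

```text
time: 19.38
tool_pos: [0.492, -0.088, 0.0303]
ee_rot: [-179.9, 1.1, 2.3]
force: [1.1, 0.2, 0.2]
opening: 0.002
```

Request:
{"api": "carry_out", "payload": {"motion": "0 1 0 0.012 0.006 0.004 0; 0 0 0 0.01 0.002 0.002 0; 0 0 0 0.006 0 0 0; 0 0 0 0.006 0 0 0; 0 0 0 0.006 0 0 0; 0 0 0 0.006 0 0 0"}}

```text
time: 20.12
tool_pos: [0.5249, -0.0964, 0.0259]
ee_rot: [179.8, 1.7, 2.2]
force: [-9.7, -0.1, 4.0]
opening: 0.0
```

Request:
{"api": "carry_out", "payload": {"motion": "0 0.7 0 0.008 0 -0.002 0; 0 0.7 0 0.009 0 -0.002 0; 0 0.7 0 0.01 0 -0.002 0"}}

```text
time: 20.5
tool_pos: [0.5253, -0.0971, 0.0263]
ee_rot: [179.6, 2.6, 2.1]
force: [-15.9, 0.8, 3.6]
opening: -0.001
```

Request:
{"api": "carry_out", "payload": {"motion": "0 0.7 0 0.011 0 -0.003 0; 0 0.7 0 0.011 0 -0.003 0; 0 0.7 0 0.0115 0 -0.003 0"}}

```text
time: 20.88
tool_pos: [0.5253, -0.0976, 0.0268]
ee_rot: [179.4, 4.4, 2.0]
force: [-16.2, 2.0, -2.3]
opening: 0.001
```

Request:
{"api": "carry_out", "payload": {"motion": "0.3 3 0 -0.008 0.001 0 0; 0.3 3 0 0 -0.002 0 0; 0 0 0 0.006 0 0 0; 0 0 0 0.008 0 -0.001 0; 0 0 0 0.01 0 -0.002 0; 0 0.3 0 0.011 0 -0.003 0; 0 0.3 0 0.0115 0 -0.003 0"}}

```text
time: 21.75
tool_pos: [0.5259, -0.0972, 0.029]
ee_rot: [179.7, 2.5, 1.8]
force: [-18.6, 0.6, -0.2]
opening: 0.002
```

The right is also rigid at 18.6 N at the same depth, so both pins are home. Now the tray.

Request:
{"api": "carry_out", "payload": {"motion": "0 0 0 -0.03 0 0 0; 0 1 0 -0.04 -0.01 -0.03 0; 0 1 0 -0.025 -0.04 0 0; 0 0 0 0 -0.035 0 0; 0 0 0 0 -0.005 0.02 0; 0 0 0 0 0 0.015 0; 0 0 0 0 0 0.008 0; 0 0 0 0 0 0 0"}}

```text
time: 22.75
tool_pos: [0.4426, -0.0048, 0.0201]
ee_rot: [179.9, -0.3, 1.9]
force: [-0.3, -0.1, 0.2]
opening: -0.004
```

Request:
{"api": "carry_out", "payload": {"motion": "0 0 0 0.01 0.001 0.008 0; 0 0 0 0.01 0.001 0.002 0; 0 0 0 0.01 0 0 0; 0 0 0 0.01 0 0 0; 0 0 0 0.008 0 0 0; 0 0 0 0.007 0 0 0; 0 0 0 0.007 0 0 0; 0 0 0 0.006 0 0 0"}}

```text
time: 23.75
tool_pos: [0.5154, -0.0046, 0.0108]
ee_rot: [179.8, -0.3, 1.8]
force: [-2.2, 0.4, 2.1]
opening: -0.002
```

Request:
{"api": "carry_out", "payload": {"motion": "0 0 0 0.004 0 0 0; 0 0 0 0.004 0 0 0; 0 0 0 0.004 0 0 0; 0 0 0 0.004 0 0 0"}}

```text
time: 24.25
tool_pos: [0.5162, -0.0051, 0.0097]
ee_rot: [179.5, 1.4, 1.9]
force: [-9.8, 1.5, 8.5]
opening: 0.004
```

The tray stops at TCP x=0.516, with the panel 5 mm proud of the face as expected when shut. I'll back off and check.

Request:
{"api": "carry_out", "payload": {"motion": "0 0 0 -0.02 0 0 0; 0 1.5 0 -0.04 0 -0.03 0; 0 0 0 -0.02 0 -0.06 0; 0 0 0 0 0 -0.06 0; 0 0 0 0 0 -0.06 0; 0 0 0 0 0 -0.03 0; 0 0 0 0 0 0 0"}}

```text
time: 25.12
tool_pos: [0.4395, -0.0058, 0.2591]
ee_rot: [179.4, -0.7, 1.9]
force: [0.1, 1.0, -0.2]
opening: -0.001
```

```bash
python3 - <<'E'
from h import *
s=sense(); w=vision.snapshot("wrist"); sc=vision.snapshot("scene"); cv2.imwrite("pics/w3.png",w)
print(s["tool_pos"].tolist(),s["ee_rot"].tolist())
a=cv2.resize(w[0:170,130:400],(800,504),interpolation=cv2.INTER_CUBIC)[:330]
b=cv2.resize(sc[130:220,190:310],None,fx=3,fy=3,interpolation=cv2.INTER_CUBIC)
o=np.zeros((600,800,3),np.uint8); o[:330]=a; o[330:600,:360]=b; cv2.imwrite("pics/c6.png",o)
E
```

```text
[0.4394908035850258, -0.005802267156210899, 0.25906004830642015] [179.3919603632138, -0.7425945766909943, 1.9298339189024962]
```

View pics/c6.png

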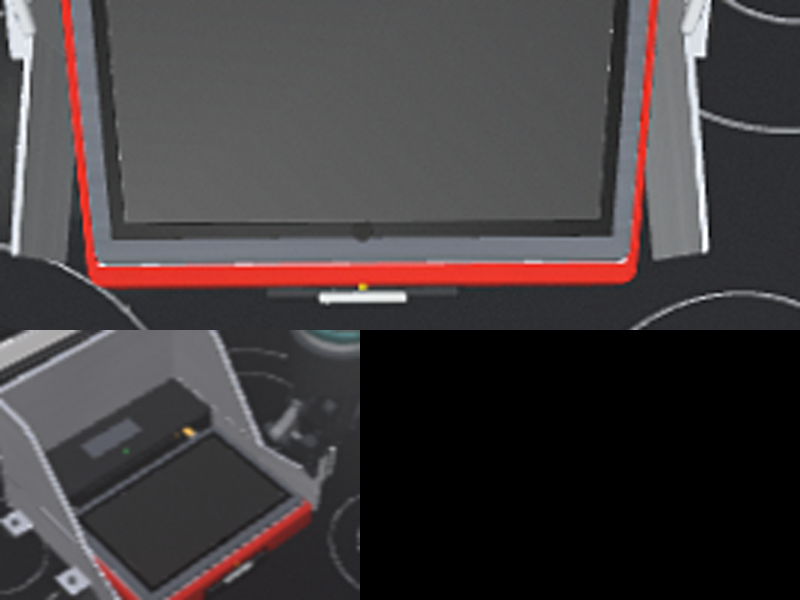

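The last view shows the tray shut, its grip at (362,297) and its panel edge just ahead of the red face. The front at (92..632, ~283) is parallel to the flare tips, and nothing touches the robot. Both corners stop rigidly at the same dock depth: 0.518 left and 0.5255 right is 2.4°, against a dock yaw of 2.3°.

```bash
python3 - <<'E'
from h import *
s=dict(tool_pos=[0.43949,-0.0058,0.25906],ee_rot=[179.392,-0.7426,1.93]); C=cam("wrist",s)
f=lambda p,z: ray(C,np.array(p)*np.array([270/800,170/504])+[130,0],z)[:,:2].round(4).tolist()
print("front",f([[92,287],[634,282]],.004),"tips",f([[68,262],[653,258]],0),"panel top",f([[270,290],[455,290]],.022),"face38 mid",f([[362,264]],.038))
im=vision.snapshot("top"); t=cv2.imread("pics/top0.png"); d=cv2.absdiff(im,t).max(2)
print("neighbour change px L,R:",(d[155:250,140:200]>40).sum(),(d[155:250,335:370]>40).sum())
ctrl.hand_in()
E
```

```text
front [[0.5275, 0.122], [0.5383, -0.1342]] tips [[0.5385, 0.1338], [0.5495, -0.1432]] panel top [[0.5283, 0.0362], [0.531, -0.0473]] face38 mid [[0.5398, -0.0048]]
neighbour change px L,R: 0 0
the job is handed in; nothing more can be done
```

I walked the griddle into the dock one front corner at a time, pushed the drip tray shut, and handed the job in at about 25 s. The interface gives no verdict, and I could not read the spring contacts directly, so "both pins home" is inferred from force and position.

**Pins:** Both corners ended hard against a stop at the same dock depth: the right held 18.6 N, the left 22 N. Their stops differ by 2.4°, against a measured dock heading of about 2.3°. The front stands about 11 mm out from the flare tips. That fits home (9–25 mm) and not the start of the rollers (21–37 mm). I clearly felt the right pin break through its rollers, but the left never gave a distinct snap. The home position for the left is therefore the less certain of the two.

**Force:** One push on the left corner reached a reading of about 24.4 N in total, close to the 25 N limit, so I backed off at once. Forces are only reported at the end of each move, so a brief higher peak would not have shown.

**Tray:** It stopped firmly at about 10 N. Its panel sits close to the 5 mm proud of the face expected when shut; the last picture put it a few mm proud.

**Disagreement:** The top camera's outline of the griddle was unreliable whenever the arm covered part of it. I used the wrist camera and the touch readings instead.

**Other things on the range:** The top view showed no change around the neighbouring objects it covers, and the arm was clear of everything at the end.

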